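# Close and lock the quill of a line winder

## Robot

A 6-joint arm with a two-finger parallel gripper is mounted at the origin on the work surface. World frame = base frame: x ahead of the robot, y to its left, z up, the work surface at z = 0. Lengths are in mm, angles in rad, forces in N, time in s.
With the tool pointing down it reaches from about 350 to 975 mm from the base axis. Payload 7.1 kg.
Tool frame: the origin (TCP) lies midway between the tips of the shut fingers; the grasp point (between the pads) lies 19 mm behind it (hold_point_z is the distance from the TCP to the grasp point, in mm); z points along the fingers, y is the line along which they close (so a half turn about z gives the same grasp; the last joint's range is limited). The gripper opens to 88 mm and grips with 3 to 60 N. Pads are 20 mm wide; open, the fingers measure 115 mm over their backs; the gripper's body (75 mm by 178 mm) begins 61 mm behind the grasp point.
Start: joints at [-1.237, 0.423, 1.63, -0, 1.089, -0.019], TCP at [215.971, -586.482, 222.675] pointing down, gripper open.
Joint ranges: [-3, 3], [-0.9, 2.11], [0.09, 2.58], [-1.31, 4.45], [0.11, 2.69], [-2.54, 2.54]. Speed limits (rad/s): [2.39, 2.39, 3.01, 3.14, 3.14, 3.14].

## Interface

Orientations are given as a 3x3 rotation matrix whose columns are the frame's x, y, z axes.
In Python, from cell import * gives the robot as it stands.
- The arm moves only by the tool arm_command, never from a script. Its argument "targets" is a list of rows, each a list of 3 entries, a list of its own where there are three numbers: the shift along the tool's x, y, z in mm, then the turn about the tool's z in degrees, then the gripper command: -1 is fully open, 1 is shut, values between are in proportion. A call has 1 to 8 rows; each row is the pose to reach, as a shift and turn from the pose commanded when the call began, along the tool's axes at that moment; what a row does not reach only later rows make up. A row lasts 1/12 s, in which the tool goes at most 41.7 mm and 7.16 degrees, less where a joint would pass 70% of its speed; a pose out of reach is approached as far as the arm can. A call with a gripper value outside its range is refused whole. The fingers move at their own pace and stop on an object; "force" is the grip in N (left out, the last holds). Time passes only in rows, so rows that repeat a pose let the fingers close. It gives the time, the measured TCP pose, the force, the opening and the grip force at its end, in the units of the state.
- sense(): the state, without advancing time (a new reading comes with each control period).
- snapshot(name): name is "scene" or "top" or "wrist"; returns a dict with "frame" (480x640x3 uint8, red, green, blue), "vertical_fov" (degrees; the focal length in pixels is half the picture's height over the tangent of half this angle, whatever the lens; pixels are square), "cx", "cy" (the principal point, pixels), "rvec" (rotation vector, rad) and "tvec" (3), from world to camera coordinates, as OpenCV has them. Camera axes: x right, y down, z forward; pixel columns grow to the right and rows downward; lengths in mm; the calibration is good to about 2 mm. A picture is of the moment at which its call begins. There is no depth.
- hand_in(): hands the job in; it is judged then, once.
The state is a dict: "time_s": time; "joints": joint angles; "joint_vel": joint speeds; "tau": joint torques, N m; "position": TCP position; "eef_rot": TCP orientation; "wrist_force": force on the tool from outside, world axes, zero at the start; "moment": the same for the moment, N m; "finger_gap": finger opening in mm; "finger_force": force on a finger pad.
Only numpy, scipy, OpenCV 4.12 (cv2) and the standard library are available. Lean on these libraries where they do the work, as an engineer would, in place of code of your own. Each camera call takes 0.05 s, during which the arm holds its last target. There are 200 camera calls.

## Task

The fishing-line winder's quill stands open. With the fingertips, push its upright pin along the long leg of the L-shaped slot to the corner, then round the corner all the way to the end of the short leg, so the quill is locked in the spool. Only push: never grip or pinch the pin. Do not move the spare spool, oil bottle or screwdriver, and finish clear of everything.

Things in the scene. Friction and masses are not known exactly. Their poses are not given: they have to be found in the camera images.
- winder: Line winder fixed to the bench: base 130 x 370 x 14 mm (x, y, z); grey housing 110 x 150 mm, flat top 90 mm up with a 15 mm wide L-slot; beyond its +y end a line spool (top 102 mm) in a headstock, crank to y = 315 mm. Nothing is higher than the pin. Origin: on the bench under the housing's centre, z up. Pin axis: long leg x = -16, y = -40 to 40 mm; then short leg along +x to x = 16 mm.
- pin (a point): Plain steel pin standing in the slot: round knob 22 mm across, from 93 to 123 mm above the bench. The point is the knob's middle, on its axis, 108 mm up. It slides stiffly (about 3 N along, 2.5 N across), cannot be pulled out, has no spring and stays where it is left. The slot's sides stop it: it cannot go across before the corner.
- corner (a point): Fixed point: the slot's corner on the housing's top, where the pin's axis stands at the end of the long leg (90 mm above the bench).
- slot_end (a point): Fixed point: where the pin's axis stands at the closed end of the short leg (90 mm above the bench), 32 mm from the corner.
- along (a joint): Travel of the quill and its pin along the long leg, toward the winder's +y: 0 = fully open, 0.080 m = at the corner, with the quill's cone in the spool. Starts between 0 and 0.025.
- across (a joint): Travel of the pin along the short leg, toward the winder's +x: 0 = in the long leg, 0.032 m = at the closed end, locked.
- spare_spool: Bystander: spool of line, 68 mm across and 46 mm tall, standing on the bench on the winder's +x side. Origin: centre of its underside.
- oil: Bystander: small oil bottle, 34 mm across and 85 mm tall, standing on the bench on the winder's +x side. Origin: centre of its underside.
- screwdriver: Bystander: screwdriver, 170 mm long, lying on the bench on the winder's -x side. Origin: under its middle; handle to its own -x.

How it is judged (in metres and radians):
On the way, in this order (a step that is already met when the one before it is completed fails the run):
1. the pin has been pushed along the long leg to the corner (value of joint along above 0.0755 m and value of joint across below 0.012 m), for 0.05 s.
2. the pin has been pushed to the end of the short leg (value of joint along above 0.0755 m and value of joint across above 0.028 m), for 0.2 s.
At the end, for the whole second after the job is handed in: The pin stands at rest at the end of the short leg (along above 75.5 of 80 mm, across above 28 of 32 mm) and the spare spool, oil bottle and screwdriver are within 25 mm of where they started (all of step 2 and velocity of joint each of along, across below 0.005 m/s and distance of each of spare_spool, oil, screwdriver from where it was at the start of the episode below 0.025 m); the robot touches nothing.
It fails at once if the pin was gripped between the fingers (horizontal distance between the grasp point and pin below 0.008 m and z of the grasp point in the frame of pin below 0.029 m and contact force between the fingers and across above 0.5 N).
It fails at once if a bystander was moved or lifted (25 mm) (distance of any of spare_spool, oil, screwdriver from where it was at the start of the episode above 0.025 m).
It fails at once if a bystander was tipped over (angle between any of oil, spare_spool's own z axis and vertical above 0.5 rad).
It also fails if it takes over 45 s, if anything falls off the work surface, if the arm or the gripper's body presses on something with over 40 N, if the wrist force passes 120 N, or if a joint passes its speed limit or range.

## Working session

There is one attempt and no reset: what is moved stays moved. The work goes in short steps, Python scripts to look and compute and a tool call to move; the robot and the scene stay as the last step left them, time stands still between calls to the robot, and variables do not carry over. Pictures are saved under pics/ and viewed, at most 10 in all, crops included, and the job is handed in when it is done.

Besides the shell and the picture viewer there is one more tool, called after "Call:" by a JSON object that holds its "api" and its "payload". arm_command: Moves the arm, as the interface text tells. Its arguments: {"type":"object","properties":{"targets":{"type":"array","items":{"type":"array"}},"force":{"type":"number"}},"required":["targets"]}

```bash
mkdir -p pics; ls; cat > h.py <<'E'
from cell import *
import numpy as np, cv2
def cam(n,f=None):
    s=snapshot(n)
    if f: cv2.imwrite('pics/'+f,s["frame"][:,:,::-1])
    F=s["frame"].shape[0]/2/np.tan(np.radians(s["vertical_fov"]/2))
    K=np.array([[F,0,s["cx"]],[0,F,s["cy"]],[0,0,1.]])
    return K,np.array(s["rvec"],float),np.array(s["tvec"],float)
def ray(c,px,z):
    K,r,t=c; R=cv2.Rodrigues(r)[0]; o=-R.T@t
    d=R.T@np.linalg.inv(K)@np.array([px[0],px[1],1.])
    return o+d*(z-o[2])/d[2]
E
python3 - <<'E'
from h import *
import pickle
c={n:cam(n,n+'0.png') for n in("top","scene")}
pickle.dump(c,open('c0.pkl','wb'))
for n in c: print(n,c[n])
s=sense(); print(s["time_s"],s["position"],s["eef_rot"],s["finger_gap"])
E
```

```text
pics
top (array([[610.39074989,   0.        , 320.60599124],
       [  0.        , 610.39074989, 239.60782037],
       [  0.        ,   0.        ,   1.        ]]), array([ 2.09830345, -2.13895731,  0.19380907]), array([2.73724951e-01, 6.20273549e+02, 9.83690624e+02]))
scene (array([[481.66290153,   0.        , 320.56921644],
       [  0.        , 481.66290153, 237.85759403],
       [  0.        ,   0.        ,   1.        ]]), array([ 1.50516955,  2.13216775, -0.77642923]), array([ 202.25040323, -367.83031359, 1067.32351325]))
0.1 [ 215.8290821  -586.0087125   221.98431404] [[ 9.38395387e-01  3.45563160e-01 -4.46146108e-04]
 [ 3.45563446e-01 -9.38394464e-01  1.31687079e-03]
 [ 3.64009952e-05 -1.38991727e-03 -9.99999033e-01]] 87.98016157514277
```

View pics/top0.png

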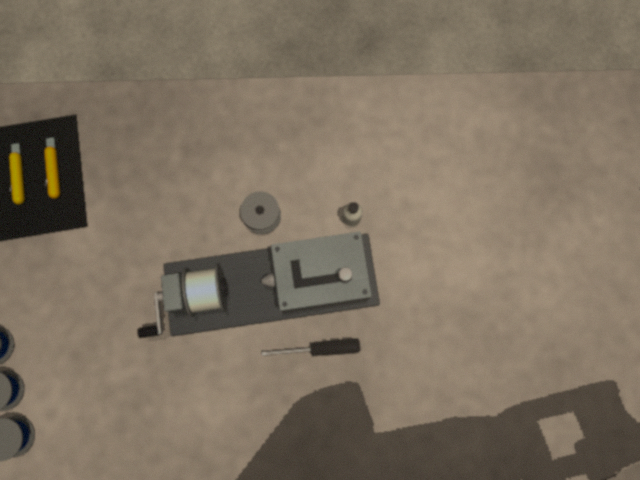

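View pics/scene0.png

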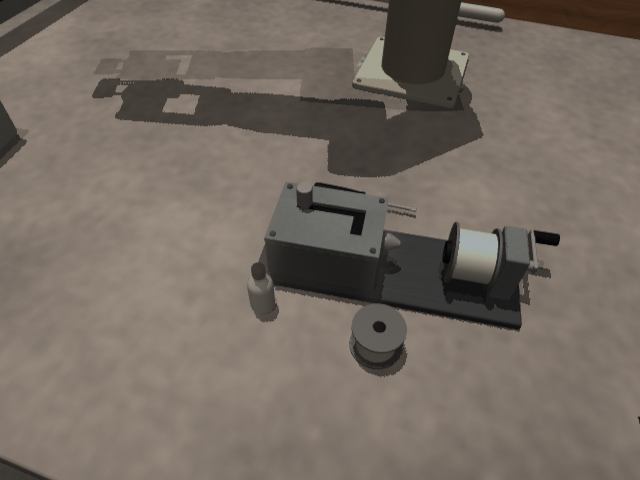

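The top view shows the knob at (345,274), the housing top's corners near (273,246), (362,234), (370,297) and (281,310), the oil bottle at (351,212), the spare spool at (260,212) and the screwdriver at (310,349). The scene view shows the knob top at (305,188). I'll enlarge the housing to refine these.

```bash
python3 - <<'E'
import cv2
a=cv2.imread('pics/top0.png')[195:325,250:390]; cv2.imwrite('pics/crop.png',cv2.resize(a,None,fx=4.5,fy=4.5,interpolation=cv2.INTER_CUBIC))
E
```

```text
(no output)
```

View pics/crop.png

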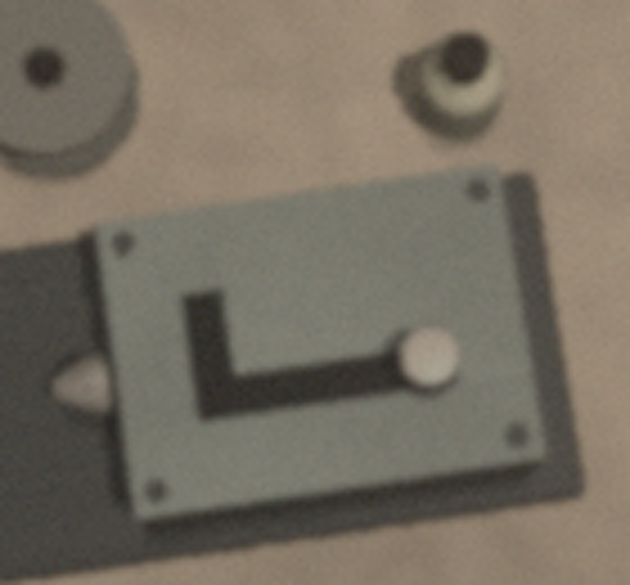

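The crop (4.5x, offset 250,195) shows the housing corners at (95,228), (498,168), (545,458) and (140,520). The knob top is at (430,356), the slot's outer corner at (203,418) and the oil cap at (465,57).

```bash
cat > fit.py <<'E'
from h import *
import pickle
from scipy.optimize import least_squares
c=pickle.load(open('c0.pkl','rb'))
f=lambda p:(p[0]/4.5+250-.4,p[1]/4.5+195-.4)
t=c['top']
L=[(55,75),(55,-75),(-55,-75),(-55,75),(-23.5,47.5),(23.5,47.5),(23.5,32.5)]
P=[(95,228),(498,168),(545,458),(140,520),(203,418),(183,295),(222,290)]
W=np.array([ray(t,f(p),90)[:2] for p in P]); L=np.array(L,float)
def T(q,l): 
    C,S=np.cos(q[2]),np.sin(q[2]); return q[:2]+np.asarray(l)@np.array([[C,S],[-S,C]])
q=least_squares(lambda q:(T(q,L)-W).ravel(),[*W[:4].mean(0),0.1]).x
if __name__=="__main__":
    print('winder',q,(T(q,L)-W).round(1).tolist())
    k=ray(t,f((430,356)),123)[:2]; ks=ray(c['scene'],(305,187),123)[:2]
    C,S=np.cos(q[2]),np.sin(q[2]); R=np.array([[C,-S],[S,C]])
    inv=lambda p:R.T@(p-q[:2])
    print('knob',k,inv(k),'scene',ks,inv(ks))
    for n,p,z in[('oil',(465,57),85),('spool',(43,67),46)]: print(n,inv(ray(t,f(p),z)[:2]))
    print('drv',[inv(ray(t,p,15)[:2]) for p in((262,353),(358,346))])
    for px,l in [((290,186),(-55,-75)),((386,199),(-55,75)),((378,254),(55,75)),((268,236),(55,-75))]: print('sc',inv(ray(c['scene'],px,90)[:2]),l)
    E=sense()["eef_rot"]; print('tool x in winder deg',np.degrees(np.arctan2(E[1][0],E[0][0])-q[2]))
E
python3 fit.py
```

```text
winder [ 5.63106317e+02 -1.11016895e+01  1.30943740e-01] [[1.5, -0.5], [1.6, -0.4], [-0.2, -1.1], [-0.3, 1.1], [-1.9, 1.0], [-0.6, 0.3], [-0.2, -0.3]]
knob [552.1055234  -49.83849402] [-15.96447657 -36.96881093] scene [550.69325965 -46.51754405] [-16.93103411 -33.49189217]
oil [ 98.08881148 -69.41508164]
spool [128.13700798  89.99065323]
drv [array([-116.49280002,  120.47925159]), array([-129.36503001,  -44.77323193])]
sc [-48.32116904 -63.01172351] (-55, -75)
sc [-52.23488647  74.85612137] (-55, 75)
sc [48.88136851 76.40534432] (55, 75)
sc [ 49.97257093 -67.91682717] (55, -75)
tool x in winder deg 12.713670782461422
```

```bash
cat > go.py <<'E'
from fit import *
import sys
x,y,z=map(float,sys.argv[1:4])
s=sense(); E=np.array(s["eef_rot"]); p=np.array(s["position"])
C,S=np.cos(q[2]),np.sin(q[2]); R=np.array([[C,-S],[S,C]])
g=np.r_[T(q,[x,y]),z]
print('winder pos',(R.T@(p[:2]-q[:2])).round(1),p[2].round(1),'shift',(E.T@(g-p)).round(1),'turn',np.degrees(np.arctan2(E[1,0],E[0,0])-q[2]).round(2),'t',s["time_s"],'F',np.round(s["wrist_force"],1),s["finger_gap"])
E
python3 go.py -16 -95 170
```

```text
winder pos [-419.4 -524.6] 222.0 shift [ 488.  -330.3   52.5] turn 12.71 t 0.1 F [-0.1  0.1  0.6] 87.98016157514277
```

Call:
{"api": "arm_command", "payload": {"targets": [[[30,-20,0],6,1],[[60,-40,0],12.7,1],[[95,-64,0],12.7,1],[[129,-87,0],12.7,1],[[163,-110,0],12.7,1],[[197,-133,0],12.7,1],[[231,-156,0],12.7,1],[[265,-179,0],12.7,1]], "force": 20}}

```text
time_s: 0.77
position: [403.4, -325.1, 222.5]
eef_rot: [[0.991, 0.13, -0.0], [0.13, -0.991, 0.0], [-0.0, -0.0, -1.0]]
wrist_force: [0.1, 0.4, 0.2]
finger_gap: 37.8
finger_force: 0.0
```

```bash
python3 go.py -16 -95 170
```

```text
winder pos [-199.4 -290.4] 222.5 shift [ 183.3 -195.4   52.5] turn -0.01 t 0.7667 F [0.1 0.4 0.2] 37.783592340562485
```

Call:
{"api": "arm_command", "payload": {"targets": [[[25,-26,7],0,1],[[50,-53,14],0,1],[[75,-80,22],0,1],[[100,-107,30],0,1],[[125,-134,38],0,1],[[150,-160,46],0,1],[[170,-182,50],0,1],[[170,-182,50],0,1]]}}

```text
time_s: 1.43
position: [549.5, -120.4, 171.5]
eef_rot: [[0.991, 0.135, -0.0], [0.135, -0.991, 0.001], [-0.0, -0.001, -1.0]]
wrist_force: [0.3, -0.1, 0.2]
finger_gap: 0.6
finger_force: 0.0
```

```bash
python3 - <<'E'
from h import *
cam('top','top1.png'); cam('wrist','wrist1.png')
import cv2
a=cv2.imread('pics/top1.png')[195:325,250:390]; a=cv2.resize(a,(560,520),interpolation=cv2.INTER_CUBIC)
w=cv2.resize(cv2.imread('pics/wrist1.png'),(240,180))
cv2.imwrite('pics/top1c.png',a)
E
python3 go.py -16 -95 102
```

```text
winder pos [ -30.2 -109.2] 172.1 shift [ 14.3 -14.2  70.1] turn 0.16 t 1.5333 F [-0.3 -0.3  0.5] 0.6499693609098771
```

View pics/wrist1.png

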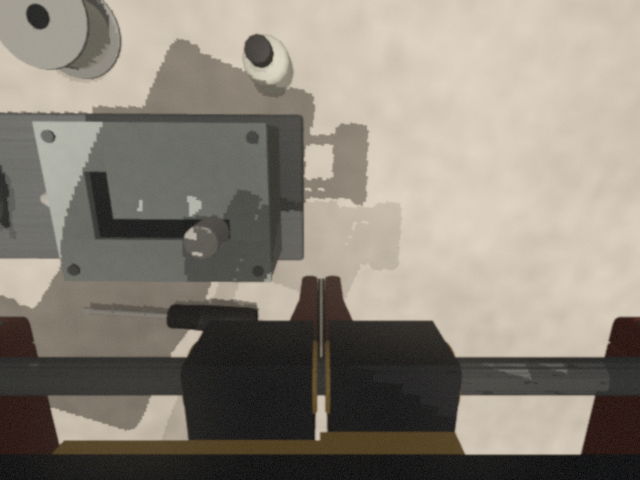

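The wrist view shows the shut fingertips at (322,285), the knob at (203,238), the slot running left from it with its corner at (103,228), and clear space around. Next I lower the fingers behind the knob, then push.

Call:
{"api": "arm_command", "payload": {"targets": [[[7,0,15],0,1],[[14,0,35],0,1],[[14,0,55],0,1],[[14,0,70],0,1],[[14,-10,70],0,1],[[14,-20,70],0,1],[[14,-26,70],0,1],[[14,-32,70],0,1]]}}

```text
time_s: 2.2
position: [557.5, -90.2, 103.9]
eef_rot: [[0.991, 0.131, 0.002], [0.131, -0.991, -0.0], [0.002, 0.001, -1.0]]
wrist_force: [0.0, -0.7, -1.4]
finger_gap: 0.7
finger_force: 0.0
```

```bash
python3 go.py -16 15.5 102
```

```text
winder pos [-15.8 -77.7] 103.9 shift [ -0.1 -93.2   1.9] turn 0.02 t 2.2 F [ 0.  -0.7 -1.4] 0.6682884275096843
```

Call:
{"api": "arm_command", "payload": {"targets": [[[0,-8,0],0,1],[[0,-16,0],0,1],[[0,-24,0],0,1],[[0,-32,0],0,1],[[0,-40,0],0,1],[[0,-48,0],0,1],[[0,-56,0],0,1],[[0,-64,0],0,1]]}}

```text
time_s: 2.87
position: [549.2, -26.6, 102.9]
eef_rot: [[0.991, 0.131, 0.001], [0.131, -0.991, -0.0], [0.001, 0.0, -1.0]]
wrist_force: [1.0, -4.6, 2.8]
finger_gap: 0.7
finger_force: 1.9
```

```bash
python3 go.py -16 15.5 102
```

```text
winder pos [-15.8 -13.6] 102.9 shift [ -0.2 -29.1   0.9] turn 0.01 t 2.8667 F [ 1.  -4.6  2.8] 0.7274937046519794
```

Call:
{"api": "arm_command", "payload": {"targets": [[[0,-6,0],0,1],[[0,-12,0],0,1],[[0,-17,0],0,1],[[0,-21,0],0,1],[[0,-24,0],0,1],[[0,-26,0],0,1],[[0,-28,0],0,1],[[0,-28,0],0,1]]}}

```text
time_s: 3.53
position: [545.0, 0.8, 102.5]
eef_rot: [[0.991, 0.131, -0.001], [0.131, -0.991, 0.0], [-0.0, -0.0, -1.0]]
wrist_force: [1.0, -1.4, 0.5]
finger_gap: 0.2
finger_force: 0.6
```

```bash
python3 go.py -16 15.5 102
```

```text
winder pos [-16.4  14.2] 102.5 shift [ 0.4 -1.3  0.5] turn 0.01 t 3.5333 F [ 1.  -1.4  0.5] 0.24108873785640453
```

Not at the stop yet; advancing in small steps until the force rises.

Call:
{"api": "arm_command", "payload": {"targets": [[[0,-1,0],0,1],[[0,-2,0],0,1],[[0,-3,0],0,1],[[0,-3,0],0,1]]}}

```text
time_s: 3.87
position: [544.5, 3.5, 102.5]
eef_rot: [[0.991, 0.131, -0.001], [0.131, -0.991, 0.0], [-0.001, -0.0, -1.0]]
wrist_force: [1.2, -2.9, 0.7]
finger_gap: 0.2
finger_force: 1.2
```

```bash
python3 go.py -16 15.5 102
```

```text
winder pos [-16.5  16.9] 102.5 shift [0.5 1.4 0.5] turn 0.0 t 3.8667 F [ 1.2 -2.9  0.7] 0.19704515704926406
```

Call:
{"api": "arm_command", "payload": {"targets": [[[0,-1,0],0,1],[[0,-2,0],0,1],[[0,-3,0],0,1],[[0,-4,0],0,1],[[0,-4,0],0,1]]}}

```text
time_s: 4.28
position: [544.0, 7.6, 102.5]
eef_rot: [[0.991, 0.131, -0.0], [0.131, -0.991, 0.0], [-0.0, -0.0, -1.0]]
wrist_force: [0.2, -1.7, 1.1]
finger_gap: 0.7
finger_force: 1.2
```

```bash
python3 go.py -16 15.5 102
```

```text
winder pos [-16.4  21.1] 102.5 shift [0.4 5.6 0.5] turn 0.02 t 4.2833 F [ 0.2 -1.7  1.1] 0.7085959152053343
```

```bash
python3 - <<'E'
from h import *
import cv2
cam('scene','s2.png')
a=cv2.imread('pics/s2.png')[150:270,240:420]; cv2.imwrite('pics/s2c.png',cv2.resize(a,None,fx=4,fy=4,interpolation=cv2.INTER_CUBIC))
E
```

```text
(no output)
```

View pics/s2c.png

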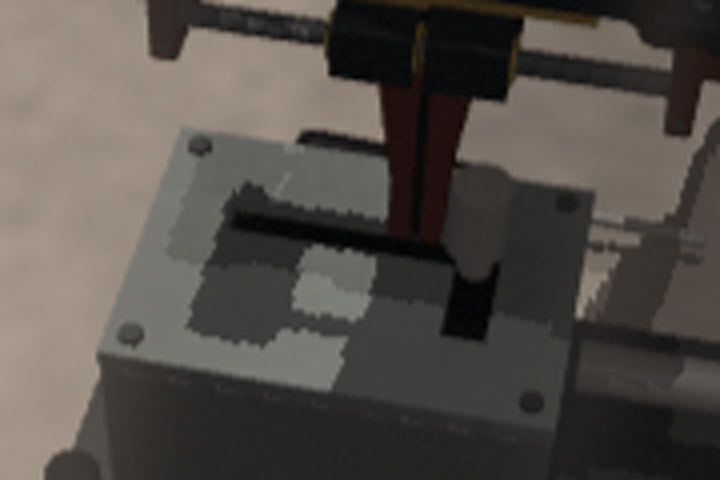

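The fingers taper towards the tips. The knob, at crop (482,225), is now about at the corner above the short leg. I'll press a little further to feel for the stop.

Call:
{"api": "arm_command", "payload": {"targets": [[[0,-1,0],0,1],[[0,-2,0],0,1],[[0,-3,0],0,1],[[0,-3,0],0,1]]}}

```text
time_s: 4.67
position: [543.8, 9.7, 102.6]
eef_rot: [[0.991, 0.131, -0.0], [0.131, -0.991, -0.001], [-0.0, 0.001, -1.0]]
wrist_force: [2.0, -7.2, -1.7]
finger_gap: 0.3
finger_force: 3.8
```

```bash
python3 go.py -16 15.5 102
```

```text
winder pos [-16.4  23.2] 102.6 shift [0.4 7.7 0.6] turn 0.05 t 4.6667 F [ 2.  -7.2 -1.7] 0.3481147129127924
```

Call:
{"api": "arm_command", "payload": {"targets": [[[0,-1,0],0,1],[[0,-2,0],0,1],[[0,-2,0],0,1]]}}

```text
time_s: 4.92
position: [543.8, 10.1, 102.7]
eef_rot: [[0.991, 0.132, 0.0], [0.132, -0.991, -0.004], [-0.0, 0.004, -1.0]]
wrist_force: [2.3, -17.4, -1.4]
finger_gap: 0.3
finger_force: 8.5
```

```bash
python3 go.py -16 15.5 102
```

```text
winder pos [-16.3  23.6] 102.7 shift [0.3 8.1 0.7] turn 0.09 t 4.9167 F [  2.3 -17.4  -1.4] 0.257016522804069
```

Firm stop at the corner: 17 N with no further motion. Next I back off and go round to the pin's -x side.

Call:
{"api": "arm_command", "payload": {"targets": [[[0,8,0],0,1],[[0,18,0],0,1],[[-20,18,0],0,1],[[-40,18,0],0,1],[[-48,12,0],0,1],[[-48,-2,0],0,1],[[-48,-14,0],0,1],[[-48,-14,0],0,1]]}}

```text
time_s: 5.58
position: [494.3, 21.8, 102.8]
eef_rot: [[0.991, 0.132, 0.0], [0.132, -0.991, 0.001], [0.0, -0.001, -1.0]]
wrist_force: [-0.3, -0.5, 0.2]
finger_gap: 0.6
finger_force: 0.0
```

```bash
python3 go.py -40 40 102
```

```text
winder pos [-63.9  41.6] 102.8 shift [23.9  1.6  0.9] turn 0.09 t 5.5833 F [-0.3 -0.5  0.2] 0.5798049518202352
```

Call:
{"api": "arm_command", "payload": {"targets": [[[8,1,0],0,1],[[16,1,0],0,1],[[22,1,0],0,1],[[28,1,0],0,1],[[34,1,0],0,1],[[40,1,0],0,1],[[46,1,0],0,1],[[50,1,0],0,1]]}}

```text
time_s: 6.25
position: [544.4, 25.4, 102.5]
eef_rot: [[0.991, 0.131, -0.0], [0.131, -0.991, -0.0], [-0.0, 0.0, -1.0]]
wrist_force: [-2.6, -1.9, 0.4]
finger_gap: 0.6
finger_force: 1.4
```

```bash
python3 go.py -5 40 102
```

```text
winder pos [-13.7  38.6] 102.5 shift [ 8.7 -1.4  0.5] turn 0.0 t 6.25 F [-2.6 -1.9  0.4] 0.5636931416356972
```

Call:
{"api": "arm_command", "payload": {"targets": [[[2,0,0],0,1],[[4,0,0],0,1],[[6,0,0],0,1],[[8,0,0],0,1],[[9,0,0],0,1],[[9,0,0],0,1]]}}

```text
time_s: 6.75
position: [552.1, 26.5, 102.5]
eef_rot: [[0.991, 0.131, -0.002], [0.131, -0.991, -0.0], [-0.002, 0.0, -1.0]]
wrist_force: [-4.7, -3.4, 2.6]
finger_gap: 0.2
finger_force: 2.4
```

```bash
python3 go.py -5 40 102
```

```text
winder pos [-6.  38.8] 102.5 shift [ 1.  -1.2  0.5] turn 0.02 t 6.75 F [-4.7 -3.4  2.6] 0.16196299727757799
```

Call:
{"api": "arm_command", "payload": {"targets": [[[1,0,0],0,1],[[2,0,0],0,1],[[3,0,0],0,1],[[3,0,0],0,1]]}}

```text
time_s: 7.08
position: [552.4, 26.6, 102.4]
eef_rot: [[0.991, 0.131, -0.007], [0.131, -0.991, -0.001], [-0.007, -0.0, -1.0]]
wrist_force: [-12.0, -5.3, 9.3]
finger_gap: 0.4
finger_force: 6.7
```

```bash
python3 go.py -5 40 102
```

```text
winder pos [-5.7 38.7] 102.4 shift [ 0.7 -1.3  0.4] turn 0.03 t 7.0833 F [-12.   -5.3   9.3] 0.3602069820253678
```

Stop reached where expected, with 12 N and no further motion. Backing off straight, then up.

Call:
{"api": "arm_command", "payload": {"targets": [[[-10,0,0],0,1],[[-25,0,0],0,1],[[-35,0,-20],0,1],[[-45,0,-50],0,1],[[-65,0,-80],0,1],[[-85,0,-100],0,1],[[-105,0,-110],0,1],[[-105,0,-110],0,1]]}}

```text
time_s: 7.75
position: [450.4, 13.5, 214.9]
eef_rot: [[0.991, 0.131, 0.004], [0.131, -0.991, 0.0], [0.004, 0.0, -1.0]]
wrist_force: [-0.0, 0.7, 0.3]
finger_gap: 0.4
finger_force: 0.0
```

```bash
python3 go.py -5 40 102; python3 - <<'E'
from h import *
import cv2
cam('scene','s3.png'); cam('top','t3.png')
a=cv2.imread('pics/s3.png')[150:370,220:420]; b=cv2.imread('pics/t3.png')[180:370,230:390]
r=lambda i:cv2.resize(i,(390,430),interpolation=cv2.INTER_CUBIC)
cv2.imwrite('pics/e3.png',cv2.hconcat([r(a),r(b)]))
E
```

```text
winder pos [-108.5   39.1] 214.9 shift [103.1  -0.9 113.3] turn 0.0 t 7.75 F [-0.   0.7  0.3] 0.41950293313295334
```

View pics/e3.png

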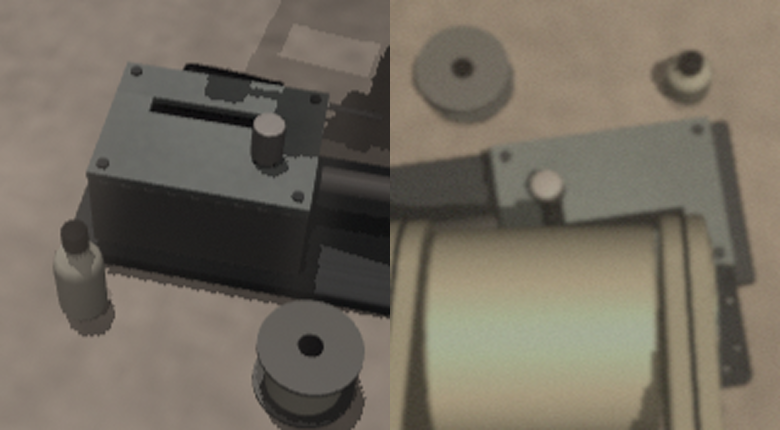

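The knob stands at the end of the short leg, at (268,135) on the left and (546,184) on the right. The spool and oil bottle are where they were and the arm is clear.

```bash
python3 -c "
from cell import *
print(hand_in())"
```

```text
the job is handed in; nothing more can be done
None
```

The job is handed in: the pin was pushed to the corner and then to the end of the short leg, stopping firmly at both; the final pictures show it there with the spool and oil bottle unmoved and the arm clear, though the screwdriver was not checked.

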